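Index the setting table to its next hole

TASK

The brass setting ring is clamped on a small indexing table. Press the red plunger cap down with the fingertips to free the table, drag it round to the very next index hole, counter-clockwise seen from above, and let the plunger spring fully back up so that the table is locked there. Do not touch the brass ring and its stones, never go past that hole or turn the table the other way, and leave the loose tools round it where they are.

Things in the scene. Friction and masses are not known exactly. Their poses are not given: they have to be found in the camera images.
- index_base: Fixed green round foot of the indexing table, 190 mm across and 10 mm thick, with a dark steel index plate 154 mm across on a drum (plate top 35 mm above the bench). The plate has 8 round index holes open to its rim, every 45 degrees, 80 mm from the axis, each with a short white line. Origin on the turning axis at bench level, z up. The plunger starts in the hole on the base's -x side.
- next_hole (a point): The next index hole (counter-clockwise seen from above from the starting one): fixed point at its centre, 80 mm from the turning axis, on top of the index plate, 35 mm above the bench. The plunger must end straight above it.
- index_table (a joint): Angle of the turning table in rad, positive counter-clockwise seen from above. 0 in the starting hole; the next hole is at +0.785. Locked (about 1 degree of play either way) while the plunger is up in a hole; free, with light friction (about 1 N at the cap), once the plunger is pressed in; it does not spring or coast.
- plunger (a joint): How far the plunger is pressed in, m. 0 fully up, 0.013 at its stop. Its key leaves the hole wholly at 0.0095. The spring needs about 4.6 N to start and 9 N at the stop. The key has a tapered nose: let up within about 4 mm of the middle of a hole it centres itself and comes fully up; farther off it stays caught below the plate.
- cap_top (a point): Centre of the flat top of the plunger's red cap (moves with it): flat 25 mm across, sides sloping to 44 mm, 74 mm above the bench when up. It stands 14 mm proud of an aluminium cup 50 mm across (rim 60 mm high) on the table's arm, 80 mm from the turning axis. The cap does not spin; a fingertip pressing it down drags the table by friction, the cap lagging up to about 4 mm behind.
- setting_ring: The work: brass ring 96 mm across with 8 small seats, three with green stones, clamped in the middle of the turning table by a steel washer and nut; its top is 60 mm above the bench, the nut's 66 mm. Origin on the turning axis, 48 mm above the bench. Not to be touched.
- loupe: Loose black eye loupe, 30 mm across, 31 mm high, origin at the centre of its underside. Bystander near the table.
- doming_block: Loose brass cube of 42 mm with hollows, origin at the centre of its underside. Bystander.
- ring_clamp: Loose wooden ring clamp 150 mm long (its y), 27 mm high, origin at the centre of its underside. Bystander.
- graver: Loose graver with a mushroom handle, 124 mm long (its y), 26 mm high, origin at the centre of its underside. Bystander.

How it is judged (in metres and radians):
On the way, in this order (a step that is already met when the one before it is completed fails the run):
1. the plunger is pressed in while the table is still at its starting hole (value of joint plunger above 0.0085 m and value of joint index_table below 0.12 rad), for 0.05 s.
2. the table is dragged round with the plunger held in (value of joint plunger above 0.0045 m and value of joint index_table between 0.3 and 0.6 rad), for 0.05 s.
3. the plunger is up in the next hole (value of joint index_table between 0.745 and 0.825 rad and value of joint plunger below 0.0025 m), for 0.2 s.
At the end, for the whole second after the job is handed in: The table stands still one hole on (0.785 rad within 0.04, cap within 3.5 mm of straight above the next hole), the plunger is fully up (pressed in less than 2.5 mm), and no loose tool has moved 20 mm (all of step 3 and velocity of joint index_table between -0.02 and 0.02 rad/s and horizontal distance between cap_top and next_hole below 0.0035 m and distance of each of loupe, doming_block, ring_clamp, graver from where it was at the start of the episode below 0.02 m); the robot touches nothing.
It fails at once if the brass setting ring is touched (more than 0.5 N) (contact force between any of the fingers, the arm and setting_ring above 0.5 N).
It fails at once if the table is turned past the next hole (more than 0.2 rad beyond it) (value of joint index_table above 0.985 rad).
It fails at once if the table is turned the wrong way (more than 0.12 rad) (value of joint index_table below -0.12 rad).
It fails at once if a loose tool is shifted or lifted 20 mm (distance of any of loupe, doming_block, ring_clamp, graver from where it was at the start of the episode above 0.02 m).
It also fails if it takes over 38 s, if anything falls off the work surface, if the arm or the gripper's body presses on something with over 40 N, if the wrist force passes 120 N, or if a joint passes its speed limit or range.

ROBOT

A 6-joint arm with a two-finger parallel gripper is mounted at the origin on a cart in front of the work surface, level with it; the furniture and walls round the work are solid. World frame = base frame: x ahead of the robot, y to its left, z up, the work surface at z = 0. Lengths are in m, angles in degrees, forces in N, time in s.
With the tool pointing down it reaches from about 0.375 to 0.9 m from the base axis. Payload 3.1 kg.
Tool frame: the origin (TCP) lies midway between the tips of the shut fingers; the grasp point (between the pads) lies 19 mm behind it; z points along the fingers, y is the line along which they close (so a half turn about z gives the same grasp; the last joint's range is limited). The gripper opens to 87 mm and grips with 3 to 60 N. Pads are 19 mm wide; open, the fingers measure 117 mm over their backs; the gripper's body (75 mm by 190 mm) begins 51 mm behind the grasp point.
Start: joints at [55.72, 30.224, 82.088, -0, 67.689, -10.227], TCP at [0.255, 0.571, 0.223] pointing down, gripper open.
Joint ranges: [-176.69, 176.69], [-43.24, 126.21], [12.49, 139.97], [-82, 262], [0, 151.66], [-163.58, 163.58]. Speed limits (degrees/s): [159.86, 159.86, 180, 180, 180, 180].

INTERFACE

Orientations are given as a 3x3 rotation matrix whose columns are the frame's x, y, z axes.
In Python, from rig import read_state, capture, camera_info, hand_in gives the robot as it stands.
- The arm moves only by the tool drive_tool, never from a script. Its argument "motion" is a list of rows, each a list of 2 entries, a list of its own where there are three numbers: the shift along the tool's x, y, z in mm, then the turn, a rotation vector about the tool's x, y, z in rad. A call has 1 to 5 rows; each row shifts and turns the commanded pose from where the row before left it, along the tool's axes as they then stand; what a row does not reach is not made up. A row lasts 1/10 s, in which the tool goes at most 50 mm and 8.59 degrees, less where a joint would pass 70% of its speed; a pose out of reach is approached as far as the arm can. A call is refused whole if a number of a shift passes 50 or a number of a turn 0.15, either way. A call with a gripper value outside its range is refused whole. "gripper" is the opening, from 0 (shut) to 1 (fully open), set as the call begins (left out, the last holds). The fingers move at their own pace and stop on an object; the grip force is fixed at half the most. Time passes only in rows, so rows that do not move let the fingers close. It gives the time, the measured TCP pose, the force, the opening and the grip force at its end, in the units of the state.
- read_state(): the state, without advancing time (a new reading comes with each control period).
- capture(name): name is "side" or "top"; returns the picture (420x560x3 uint8, red, green, blue); there is no depth.
- camera_info(name): a dict with "fovy" (degrees; the focal length in pixels is half the picture's height over the tangent of half this angle, whatever the lens; pixels are square), "cx", "cy" (the principal point, pixels), "k1" (the pictures are not rectified: a ray, as slopes to the right and down, at radius r is drawn at 1 + k1 r^2 times it, then the intrinsics apply), "xyz" and "orientation" of the camera in the world. Camera axes: x right, y down, z forward; pixel columns grow to the right and rows downward; lengths in m; the calibration is good to about 2 mm. A picture is of the moment at which its call begins. camera_info takes no time and is no camera call.
- hand_in(): hands the job in; it is judged then, once.
The state is a dict: "time_s": time; "joint_positions": joint angles; "qvel": joint speeds; "tau": joint torques, N m; "position": TCP position; "tcp_rot": TCP orientation; "force": force on the tool from outside, world axes, zero at the start; "moment": the same for the moment, N m; "opening": opening from 0.0 (shut) to 1.0 (fully open); "grasp_force": force on a finger pad.
Only numpy, scipy, OpenCV 4.12 (cv2) and the standard library are available. Lean on these libraries where they do the work, as an engineer would, in place of code of your own. Each camera call takes 0.05 s, during which the arm holds its last target. There are 200 camera calls.

## Working session

There is one attempt and no reset: what is moved stays moved. The work goes in short steps, Python scripts to look and compute and a tool call to move; the robot and the scene stay as the last step left them, time stands still between calls to the robot, and variables do not carry over. Pictures are saved under pics/ and viewed, at most 10 in all, crops included, and the job is handed in when it is done.

Besides the shell and the picture viewer there is one more tool, called after ">>>" as name(argument=value, ...), one argument or row to a line, values as JSON. drive_tool: Moves the arm, as the interface text tells. Its arguments: {"type":"object","properties":{"motion":{"type":"array","items":{"type":"array"}},"gripper":{"type":"number"}},"required":["motion"]}

```bash
mkdir -p pics; cat > h.py <<'E'
import numpy as np, cv2
from rig import *
def ray(n,u,v):
    c=camera_info(n); f=210/np.tan(np.radians(c["fovy"])/2)
    d=np.array([(u-c["cx"])/f,(v-c["cy"])/f]); s=d.copy()
    for _ in range(20): s=d/(1+c["k1"]*(s@s))
    return np.array(c["xyz"]),np.array(c["orientation"])@np.array([s[0],s[1],1])
def onplane(n,u,v,z):
    o,d=ray(n,u,v); return o+d*(z-o[2])/d[2]
E
python3 - <<'E'
from h import *
for n in("side","top"):
    im=capture(n); cv2.imwrite(f"pics/{n}0.png",im[:,:,::-1]); print(n,im.shape,camera_info(n))
s=read_state(); print(s["time_s"],s["position"],s["tcp_rot"],s["force"])
E
```

```text
side (420, 560, 3) {'fovy': 48.5373581034372, 'cx': 276.36654864359826, 'cy': 205.28757505372528, 'k1': 0.008535657897351591, 'xyz': array([ 0.48262438, -1.03781658,  0.60539162]), 'orientation': array([[ 0.99543966, -0.05906   ,  0.07491196],
       [-0.09509415, -0.55221904,  0.82825795],
       [-0.00754911, -0.8316045 , -0.55531699]])}
top (420, 560, 3) {'fovy': 47.94578331967626, 'cx': 280.8983750852217, 'cy': 209.62265035649546, 'k1': -0.025671742467008724, 'xyz': array([ 0.46521157, -0.26203491,  1.0981913 ]), 'orientation': array([[ 0.01808513, -0.99714155,  0.07335983],
       [-0.99979685, -0.01868868, -0.00754919],
       [ 0.00889861, -0.0732084 , -0.99727696]])}
0.1 [0.25430074 0.57021102 0.22165529] [[-9.13188159e-01  4.07536656e-01 -1.12290408e-03]
 [ 4.07538038e-01  9.13186802e-01 -1.61611950e-03]
 [ 3.66793252e-04 -1.93344732e-03 -9.99998064e-01]] [ 0.22331312 -0.08893123  0.14500915]
```

View pics/top0.png

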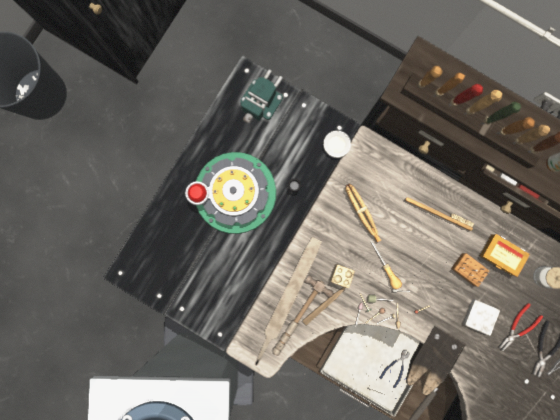

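View pics/side0.png

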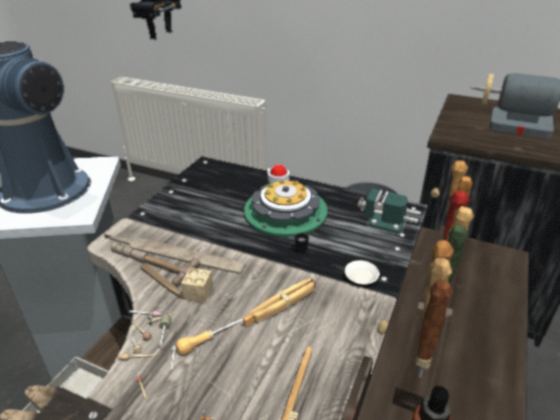

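Top view: the red cap is at about (197,193), the table axis at about (233,190) and the green foot's outline at about (236,192). Counter-clockwise takes the cap from +y toward -x, image-left to image-down. The side view shows the cap at (279,173). Next I'll measure these accurately.

```bash
cat >> h.py <<'E'
def red(n,im,box):
    r,g,b=[im[:,:,i].astype(int) for i in range(3)]
    m=((r>120)&(g<70)&(b<70)).astype(np.uint8); k=np.zeros_like(m); x0,y0,x1,y1=box; k[y0:y1,x0:x1]=1; m*=k
    c=cv2.connectedComponentsWithStats(m); i=1+np.argmax(c[2][1:,4]); return c[3][i],c[2][i]
def meet(p,q):
    (a,d),(b,e)=ray(*p),ray(*q); A=np.stack([d,-e],1); t=np.linalg.lstsq(A,b-a,rcond=None)[0]
    return (a+d*t[0]+b+e*t[1])/2, np.linalg.norm(a+d*t[0]-b-e*t[1])
E
python3 - <<'E'
from h import *
T=cv2.imread("pics/top0.png")[:,:,::-1]; S=cv2.imread("pics/side0.png")[:,:,::-1]
ct,st=red("top",T,(150,150,240,240)); cs,ss=red("side",S,(250,150,310,200)); print(ct,st,cs,ss)
print("cap",meet(("top",*ct),("side",*cs)), onplane("top",*ct,.068),onplane("side",*cs,.068))
for n,im,box in(("top",T,(180,140,290,245)),("side",S,(230,170,345,250))):
    hsv=cv2.cvtColor(np.ascontiguousarray(im),cv2.COLOR_RGB2HSV); m=cv2.inRange(hsv,(65,90,40),(95,255,255))
    k=np.zeros_like(m);k[box[1]:box[3],box[0]:box[2]]=1;m*=k
    ps=cv2.convexHull(cv2.findNonZero(m))[:,0,:]
    P=np.array([onplane(n,*p,.010)[:2] for p in ps])
    (c,r)=cv2.minEnclosingCircle(P.astype(np.float32)); 
    A=np.c_[2*P,np.ones(len(P))]; s=np.linalg.lstsq(A,(P**2).sum(1),rcond=None)[0]; print(n,"foot",c,r,s[:2],np.sqrt(s[2]+s[:2]@s[:2]))
    # white lines / nut for reference
x0,y0,x1,y1=170,140,300,250
cv2.imwrite("pics/c1.png",cv2.resize(np.ascontiguousarray(T[y0:y1,x0:x1,::-1]),None,fx=5,fy=5,interpolation=cv2.INTER_CUBIC))
E
```

```text
[197.53174603 193.38888889] [189 184  17  18 126] [278.         170.28571429] [271 166  15   9 105]
cap (array([ 0.57337242, -0.08618559,  0.06594014]), np.float64(0.00014837882240447455)) [ 0.57323097 -0.08653819  0.068     ] [ 0.5729512  -0.08982914  0.068     ]
top foot (0.5838328003883362, -0.16285765171051025) 0.0949191227555275 [ 0.58383493 -0.16269199] 0.09419505331920303
side foot (0.581098735332489, -0.16930042207241058) 0.100021593272686 [ 0.58197526 -0.16947685] 0.09674695440231108
```

View pics/c1.png

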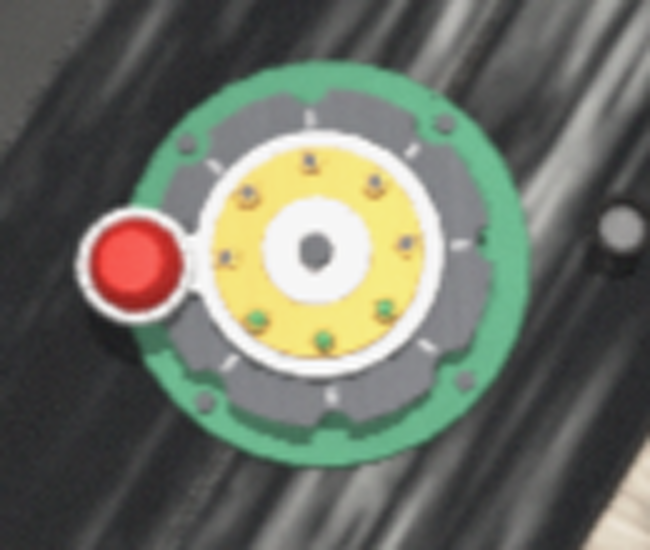

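The crop shows the nut centre at (316,251), the cap flat at about (134,258), and white-line pairs such as (310,118)/(332,396). I'll compute the axis, cap and target.

```bash
python3 - <<'E'
from h import *
q=lambda p,z: onplane("top",170+(p[0]+.5)/5-.5,140+(p[1]+.5)/5-.5,z)[:2]
print("nut",q((316,251),.066))
for a,b in(((310,118),(332,396)),((215,165),(428,346)),((412,150),(230,362))):
    A,B=q(a,.035),q(b,.035); d=B-A; print((A+B)/2,np.linalg.norm(d)/2,np.degrees(np.arctan2(d[1],d[0])))
print("cap",q((134,260),.074))
C=(q((310,118),.035)+q((332,396),.035)+q((215,165),.035)+q((428,346),.035)+q((412,150),.035)+q((230,362),.035))/6
print("C",C); k=q((134,260),.074)-C; print(np.hypot(*k),np.degrees(np.arctan2(k[1],k[0])))
E
```

```text
nut [ 0.58282034 -0.16339959]
[ 0.58394862 -0.16273011] 0.06349441370414993 -174.03882464435753
[ 0.58446529 -0.16283372] 0.06360189074623897 -129.2843986551059
[ 0.58429726 -0.1628891 ] 0.06321679426739368 140.83027802342582
cap [ 0.5764728  -0.08497162]
C [ 0.58423705 -0.16281765]
0.07823226692129197 95.69576675000627
```

>>> drive_tool(
  motion=[
    [[-18, -15, 0], [0, 0, 0]],
    [[-37, -31, 0], [0, 0, 0]],
    [[-37, -31, 0], [0, 0, 0]],
    [[-37, -31, 0], [0, 0, 0]],
    [[-37, -31, 0], [0, 0, 0]],
  ],
  gripper=0,
)

```text
time_s: 0.6
position: [0.3498, 0.3744, 0.2222]
tcp_rot: [[-0.913, 0.407, -0.0], [0.407, 0.913, -0.0], [0.0, -0.001, -1.0]]
force: [0.1, 0.1, 0.5]
opening: 0.629
grasp_force: 0.0
```

>>> drive_tool(
  motion=[
    [[-37, -31, 0], [0, 0, 0]],
    [[-37, -31, 0], [0, 0, 0]],
    [[-37, -31, 0], [0, 0, 0]],
    [[-37, -31, 0], [0, 0, 0]],
    [[-37, -31, 0], [0, 0, 0]],
  ],
)

```text
time_s: 1.1
position: [0.4557, 0.1573, 0.2224]
tcp_rot: [[-0.913, 0.408, -0.0], [0.408, 0.913, 0.0], [0.0, -0.0, -1.0]]
force: [0.4, -0.2, 0.7]
opening: 0.172
grasp_force: 0.0
```

>>> drive_tool(
  motion=[
    [[-37, -31, 0], [0, 0, 0]],
    [[-37, -31, 0], [0, 0, 0]],
    [[-37, -31, 0], [0, 0, 0]],
    [[-37, -31, 0], [0, 0, 0]],
    [[-37, -31, 0], [0, 0, 0]],
  ],
)

```text
time_s: 1.6
position: [0.5614, -0.0596, 0.2222]
tcp_rot: [[-0.913, 0.408, -0.001], [0.408, 0.913, 0.0], [0.001, 0.0, -1.0]]
force: [0.1, 0.6, 0.4]
opening: 0.005
grasp_force: 0.0
```

>>> drive_tool(
  motion=[
    [[-24, -16, 0], [0, 0, 0]],
    [[0, 0, 0], [0, 0, 0]],
    [[0, 0, 0], [0, 0, 0]],
    [[0, 0, 0], [0, 0, 0]],
    [[0, 0, 0], [0, 0, 0]],
  ],
)

```text
time_s: 2.1
position: [0.5757, -0.0806, 0.2224]
tcp_rot: [[-0.914, 0.406, -0.001], [0.406, 0.914, 0.001], [0.001, 0.0, -1.0]]
force: [0.1, 0.4, -0.3]
opening: 0.007
grasp_force: 0.0
```

>>> drive_tool(
  motion=[
    [[-1, -2.5, 30], [0, 0, 0]],
    [[0, 0, 40], [0, 0, 0]],
    [[0, 0, 40], [0, 0, 0]],
    [[0, 0, 22], [0, 0, 0]],
    [[0, 0, 0], [0, 0, 0]],
  ],
)

```text
time_s: 2.6
position: [0.5734, -0.0828, 0.0875]
tcp_rot: [[-0.914, 0.406, -0.008], [0.406, 0.914, 0.003], [0.008, -0.001, -1.0]]
force: [-0.1, 0.8, 0.7]
opening: 0.003
grasp_force: 0.0
```

```bash
python3 - <<'E'
from h import *
a=capture("side")[130:250,215:355]; b=capture("top")[120:260,150:310]
f=lambda i:cv2.resize(np.ascontiguousarray(i[:,:,::-1]),(400,int(400*i.shape[0]/i.shape[1])),interpolation=cv2.INTER_CUBIC)
A,B=f(a),f(b); o=np.zeros((400,800,3),np.uint8); o[:A.shape[0],:400]=A;o[:B.shape[0],400:]=B
cv2.imwrite("pics/c2.png",o); s=read_state(); print(s["position"],s["force"],s["time_s"])
E
```

```text
[ 0.57652155 -0.08409219  0.09095575] [ 0.86127259 -0.40350328  0.50453376] 2.7
```

View pics/c2.png

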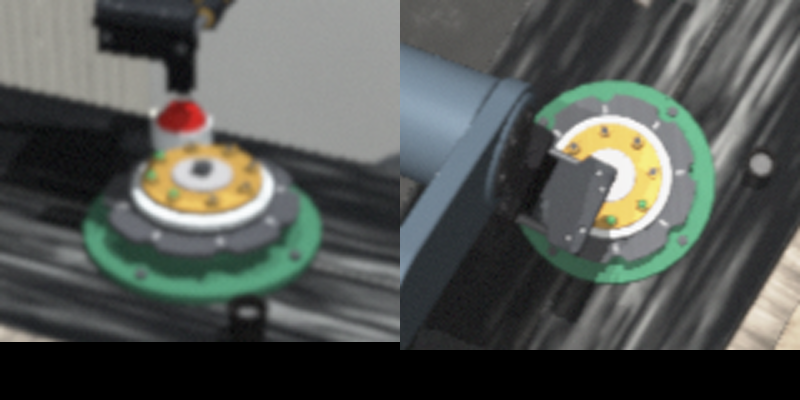

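The fingertips sit centred over the cap in both views (side crop: finger at 180,85, cap at 182,118). Next I press.

>>> drive_tool(
  motion=[
    [[0, 0, 10], [0, 0, 0]],
    [[0, 0, 6], [0, 0, 0]],
    [[0, 0, 4], [0, 0, 0]],
    [[0, 0, 4], [0, 0, 0]],
    [[0, 0, 0], [0, 0, 0]],
  ],
)

```text
time_s: 3.2
position: [0.5771, -0.0849, 0.0673]
tcp_rot: [[-0.913, 0.408, 0.002], [0.408, 0.913, -0.0], [-0.002, 0.0, -1.0]]
force: [-1.0, 0.3, 6.4]
opening: 0.001
grasp_force: 3.2
```

>>> drive_tool(
  motion=[
    [[0, 0, 2], [0, 0, 0]],
    [[0, 0, 2], [0, 0, 0]],
    [[0, 0, 2], [0, 0, 0]],
    [[0, 0, 0], [0, 0, 0]],
    [[0, 0, 0], [0, 0, 0]],
  ],
)

```text
time_s: 3.7
position: [0.5773, -0.0849, 0.062]
tcp_rot: [[-0.913, 0.408, 0.002], [0.408, 0.913, -0.0], [-0.002, 0.001, -1.0]]
force: [-0.7, 1.7, 8.2]
opening: 0.003
grasp_force: 4.1
```

>>> drive_tool(
  motion=[
    [[4.7, -2.8, 1], [0, 0, -0.07]],
    [[4.7, -2.8, 0], [0, 0, -0.07]],
    [[4.7, -2.8, 0], [0, 0, -0.07]],
    [[4.7, -2.8, 0], [0, 0, -0.07]],
    [[4.7, -2.8, 0], [0, 0, -0.07]],
  ],
)

```text
time_s: 4.2
position: [0.5512, -0.0913, 0.0614]
tcp_rot: [[-0.998, 0.067, 0.003], [0.067, 0.998, 0.0], [-0.003, 0.0, -1.0]]
force: [-0.6, 3.6, 10.2]
opening: 0.008
grasp_force: 5.2
```

```bash
cat >> h.py <<'E'
def show(name):
    a=capture("side")[130:250,215:355]; b=capture("top")[120:260,150:310]
    f=lambda i:cv2.resize(np.ascontiguousarray(i[:,:,::-1]),(400,int(400*i.shape[0]/i.shape[1])),interpolation=cv2.INTER_CUBIC)
    A,B=f(a),f(b); o=np.zeros((400,800,3),np.uint8); o[:A.shape[0],:400]=A;o[:B.shape[0],400:]=B
    cv2.imwrite(name,o); s=read_state(); p=s["position"]; d=np.array(p[:2])-[.584,-.163]
    print(p,s["force"],s["time_s"],"tcp r,ang",np.hypot(*d),np.degrees(np.arctan2(d[1],d[0])))
E
python3 -c "
from h import *
show('pics/c3.png')"
```

```text
[ 0.55043057 -0.09173268  0.06136946] [-1.58984307  1.79821926 10.3962863 ] 4.3 tcp r,ang 0.07877777522113952 115.22209287384217
```

View pics/c3.png

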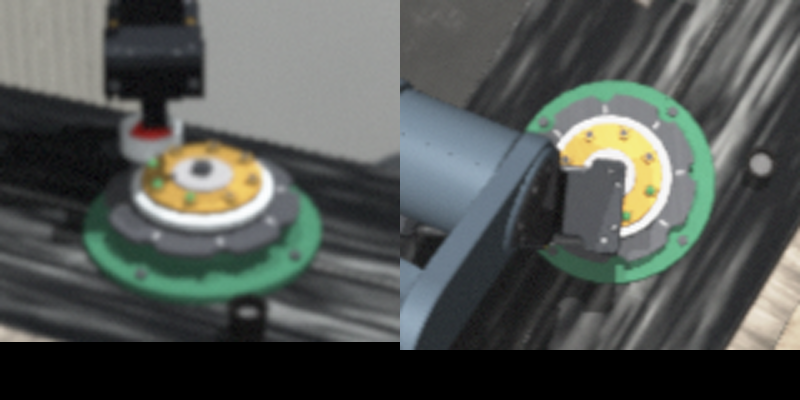

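The table follows, and the stones have turned about 20°. I continue.

>>> drive_tool(
  motion=[
    [[4.7, -2.8, 0], [0, 0, -0.07]],
    [[4.7, -2.8, 0], [0, 0, -0.07]],
    [[4.7, -2.8, 0], [0, 0, -0.07]],
    [[4.7, -2.8, 0], [0, 0, -0.07]],
    [[4.7, -2.8, 0], [0, 0, -0.07]],
  ],
)

```text
time_s: 4.8
position: [0.528, -0.1069, 0.0613]
tcp_rot: [[-0.96, -0.279, 0.001], [-0.279, 0.96, 0.0], [-0.002, 0.0, -1.0]]
force: [-1.5, 3.5, 13.0]
opening: 0.002
grasp_force: 6.2
```

>>> drive_tool(
  motion=[
    [[2, -1.2, 0], [0, 0, -0.03]],
    [[1, -0.6, 0], [0, 0, -0.015]],
    [[0, 0, 0], [0, 0, 0]],
    [[0, 0, 0], [0, 0, 0]],
  ],
)

```text
time_s: 5.2
position: [0.5253, -0.1095, 0.0613]
tcp_rot: [[-0.948, -0.32, 0.0], [-0.32, 0.948, 0.0], [-0.001, 0.0, -1.0]]
force: [-3.1, 2.6, 12.6]
opening: 0.006
grasp_force: 6.5
```

```bash
cat >> h.py <<'E'
def stones(n,im,box):
    hsv=cv2.cvtColor(np.ascontiguousarray(im),cv2.COLOR_RGB2HSV); m=cv2.inRange(hsv,(38,90,60),(85,255,255))
    x0,y0,x1,y1=box; c=cv2.connectedComponentsWithStats(m[y0:y1,x0:x1]); out=[]
    for i in range(1,c[0]):
        if 4<=c[2][i,4]<200:
            u=c[3][i]+[x0,y0]; d=onplane(n,*u,.060)[:2]-[.584,-.163]
            if .02<np.hypot(*d)<.05: out.append((n,c[2][i,4],round(np.hypot(*d)*1e3,1),round(np.degrees(np.arctan2(d[1],d[0])),1)))
    return out
E
python3 -c "
from h import *
show('pics/c4.png')
for n,b in (('top',(200,150,275,235)),('side',(255,170,320,220))):
    print('before',stones(n,cv2.imread(f'pics/{n}0.png')[:,:,::-1],b)); print('now',stones(n,capture(n),b))"
```

```text
[ 0.52531206 -0.10954055  0.06133442] [-3.63599014  1.33246657 13.00006989] 5.3 tcp r,ang 0.07938631722472045 137.6692907833892
before [('top', np.int32(7), np.float64(40.0), np.float64(140.6)), ('top', np.int32(7), np.float64(40.3), np.float64(-175.0))]
now [('top', np.int32(8), np.float64(39.8), np.float64(-86.7))]
before []
now [('side', np.int32(10), np.float64(41.9), np.float64(-177.5)), ('side', np.int32(5), np.float64(41.1), np.float64(-134.1)), ('side', np.int32(4), np.float64(37.9), np.float64(-88.9))]
```

View pics/c4.png

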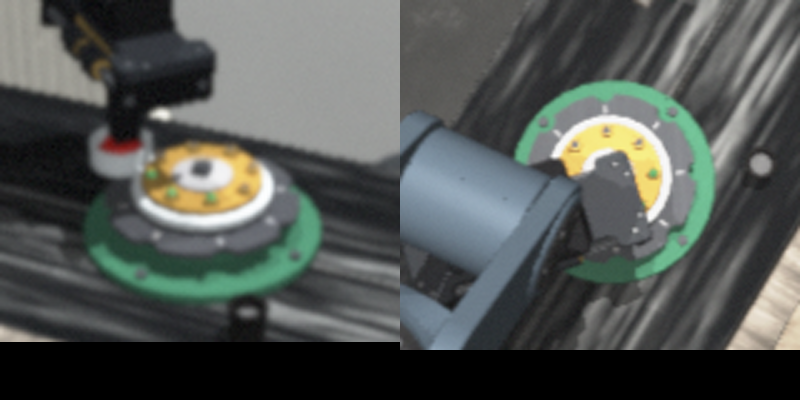

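The stones and the TCP angle both say the table is at about 43°. It needs about 2° more, then a release straight up.

>>> drive_tool(
  motion=[
    [[1.7, -1, 0], [0, 0, -0.025]],
    [[0.4, -0.3, 0], [0, 0, -0.01]],
    [[0, 0, 0], [0, 0, 0]],
    [[0, 0, 0], [0, 0, 0]],
    [[0, 0, 0], [0, 0, 0]],
  ],
)

```text
time_s: 5.9
position: [0.5237, -0.1113, 0.0613]
tcp_rot: [[-0.936, -0.352, 0.0], [-0.352, 0.936, 0.0], [-0.0, 0.0, -1.0]]
force: [-2.8, 3.4, 13.5]
opening: 0.004
grasp_force: 6.6
```

```bash
python3 -c "
from h import *
show('pics/c5.png')
for n,b in (('top',(200,150,275,235)),('side',(255,170,320,220))): print('now',stones(n,capture(n),b))"
```

```text
[ 0.52371386 -0.11128715  0.06131046] [-2.53353535  2.6750872  14.05146865] 6.0 tcp r,ang 0.0794269367217313 139.3773365323255
now [('top', np.int32(8), np.float64(39.9), np.float64(-84.3))]
now [('side', np.int32(10), np.float64(41.3), np.float64(-176.2)), ('side', np.int32(4), np.float64(40.8), np.float64(-132.9)), ('side', np.int32(4), np.float64(38.3), np.float64(-85.7))]
```

>>> drive_tool(
  motion=[
    [[0, 0, -3], [0, 0, 0]],
    [[0, 0, -4], [0, 0, 0]],
    [[0, 0, -4], [0, 0, 0]],
    [[0, 0, -3], [0, 0, 0]],
    [[0, 0, 0], [0, 0, 0]],
  ],
)

```text
time_s: 6.6
position: [0.5242, -0.1119, 0.0742]
tcp_rot: [[-0.936, -0.352, 0.001], [-0.352, 0.936, -0.0], [-0.001, -0.001, -1.0]]
force: [-0.3, 1.1, 4.0]
opening: 0.008
grasp_force: 2.1
```

>>> drive_tool(
  motion=[
    [[0, 0, -10], [0, 0, 0]],
    [[0, 0, -30], [0, 0, 0]],
    [[0, 0, -45], [0, 0, 0]],
    [[0, 0, -45], [0, 0, 0]],
    [[0, 0, -20], [0, 0, 0]],
  ],
)

```text
time_s: 7.1
position: [0.5258, -0.1128, 0.2279]
tcp_rot: [[-0.936, -0.352, 0.007], [-0.352, 0.936, -0.003], [-0.005, -0.005, -1.0]]
force: [0.5, -0.3, -1.0]
opening: 0.004
grasp_force: 0.0
```

>>> drive_tool(
  motion=[
    [[-30, 35, 0], [0, 0, 0]],
    [[-30, 35, 0], [0, 0, 0]],
    [[-30, 35, 0], [0, 0, 0]],
    [[-30, 35, 0], [0, 0, 0]],
    [[0, 0, 0], [0, 0, 0]],
  ],
)

```text
time_s: 7.6
position: [0.5882, 0.0664, 0.2238]
tcp_rot: [[-0.934, -0.358, 0.002], [-0.358, 0.934, 0.002], [-0.003, 0.001, -1.0]]
force: [-0.3, -0.1, -0.2]
opening: 0.006
grasp_force: 0.0
```

```bash
python3 -c "
from h import *
show('pics/c6.png')
T=capture('top');S=capture('side')
ct,_=red('top',T,(180,180,260,260)); cs,q=red('side',S,(235,150,310,210)); print(ct,cs,q)
P,e=meet(('top',*ct),('side',*cs)); d=P[:2]-[.584,-.163]; print(P,e,np.hypot(*d),np.degrees(np.arctan2(d[1],d[0])))
print(stones('top',T,(200,150,275,235)))
"
```

```text
[0.58664715 0.06231552 0.22340839] [ 0.15540357 -0.84736978 -0.28725069] 7.7 tcp r,ang 0.22533107188851922 89.32688383096371
[209.82758621 217.54310345] [256.10067114 176.70469799] [249 171  15  12 149]
[ 0.5204314  -0.1151088   0.06861994] 0.0005720024387101017 0.07958978194842956 143.0064262749938
[('top', np.int32(8), np.float64(39.9), np.float64(-84.3)), ('top', np.int32(7), np.float64(40.3), np.float64(-175.0))]
```

View pics/c6.png

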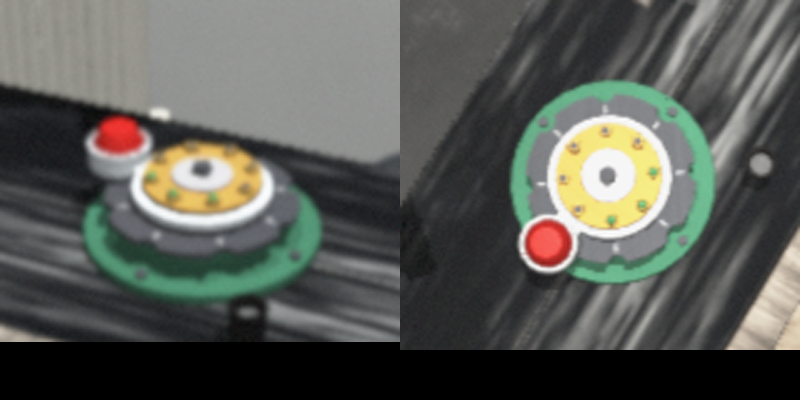

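The cap stands fully proud in both views: side crop (120,130), top crop (547,242). A stone now sits exactly where the first one did (-175.0°), so the table has turned 45°. I'm handing in.

```bash
python3 -c "
from rig import *
print(hand_in())"
```

```text
the job is handed in; nothing more can be done
None
```

The table is turned one hole counter-clockwise and the plunger is fully up there, as far as the last pictures and force readings show; I handed the job in at about 8 s of the 38 s limit, and no verdict came back.

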